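Tuck a cardboard pad under the sprung arm of a sloping holder

ROBOT

A 7-joint arm with a two-finger parallel gripper is mounted at the origin on the work surface. World frame = base frame: x ahead of the robot, y to its left, z up, the work surface at z = 0. Lengths are in m, angles in rad, forces in N, time in s.
With the tool pointing down it reaches from about 0.4 to 0.85 m from the base axis. Payload 10.4 kg.
Tool frame: the origin (TCP) lies at the very end of the fingers, on their centre line; the grasp point (between the pads) lies r.pinch_z behind it (r.pinch_z is the distance from the TCP to the grasp point, in m); z points along the fingers, x is the direction in which the jaws open and shut, and the axes are right-handed (so a half turn about z gives the same grasp; the last joint's range is limited). The gripper opens to 87 mm and grips with 3 to 60 N. Pads are 19 mm wide; open, the fingers measure 117 mm over their backs; the gripper's body (75 mm by 190 mm) begins 51 mm behind the grasp point.
Start: joints at [-1.213, 0.332, -0.065, 1.46, 0.022, 1.35, -0.088], TCP at [0.232, 0.58, 0.223] pointing down, gripper open.
Joint ranges: [-2.6, 2.6], [-0.5, 2.12], [-1.47, 1.34], [0.16, 2.42], [-1.27, 4.41], [0.06, 2.06], [-2.6, 2.6]. Speed limits (rad/s): [2.22, 2.22, 2.79, 2.79, 3.14, 3.14, 3.14].

INTERFACE

Orientations are given as a unit quaternion [x, y, z, w].
In Python, from bench import r gives the robot as it stands.
- The arm moves only by the tool carry_out, never from a script. Its argument "increments" is text: rows parted by semicolons, each of 7 numbers parted by spaces: the turn, a rotation vector about the tool's x, y, z in degrees, then the shift along the tool's x, y, z in m, then the finger opening in m, from 0 to 0.087. A call has exactly 5 rows; each row is the pose to reach, as a shift and turn from the pose measured when the call began, along the tool's axes at that moment; what a row does not reach only later rows make up. A row lasts 1/8 s, in which the tool goes at most 62.5 mm and 10.7 degrees, less where a joint would pass 70% of its speed; a pose out of reach is approached as far as the arm can. A call with a gripper value outside its range is refused whole. The fingers move at their own pace and stop on an object; "squeeze" is the grip in N (left out, the last holds). Time passes only in rows, so rows that repeat a pose let the fingers close, or fill a call up. It gives the time, the measured TCP pose, the force and the opening at its end, in the units of the state.
- r.read_state(): the state, without advancing time (a new reading comes with each control period).
- r.camera(name): name is "scene" or "top" or "wrist"; returns (picture, depth): 400x640x3 uint8, blue, green, red; 400x640 float32, m along the optical axis (not along the pixel's ray), 0 where there is no reading.
- r.camera_model(name): a dict with "K" (3x3 intrinsics, pixels), "extrinsics" (4x4, takes a point from camera to world coordinates). Camera axes: x right, y down, z forward; pixel columns grow to the right and rows downward; lengths in m; the calibration is good to about 2 mm. A picture is of the moment at which its call begins: read the wrist's pose just before it. camera_model takes no time and is no camera call; for the wrist camera it gives the pose at the moment of the call.
- r.close_job(): hands the job in, once; it reports no verdict.
The state is a dict: "time": time; "joint_positions": joint angles; "joint_vel": joint speeds; "joint_torque": joint torques, N m; "ee_pos": TCP position; "eef_rot": TCP orientation; "ft_force": force on the tool from outside, world axes, zero at the start; "torque": the same for the moment, N m; "width": finger opening in m.
Only numpy, scipy, OpenCV 4.12 (cv2) and the standard library are available. Lean on these libraries where they do the work, as an engineer would, in place of code of your own. Each camera call takes 0.05 s, during which the arm holds its last target.

TASK

One stiff cardboard pad has been left out on the packing table. Put it back in the sloping pad holder: lay it on top of the pile and tuck it under the sprung hold-down arm, between the side cheeks, gently pushed all the way home against the end stop, and let go so that the arm holds it. Do not ram the holder, and leave the other things on the table where they are.

Things in the scene. Friction and masses are not known exactly. Their poses are not given: they have to be found in the camera images.
- pad: the loose pad to put away: a plain stiff cardboard slab 160 (x) x 64 (y) x 10 (z) mm, about 80 g, lying flat on the table by itself; origin: centre of its underside; both ends are alike, so either may lead
- holder: steel pad holder fixed to the table, foot plate 200 x 96 x 6 mm, carrying the sloping bed; origin: centre of the underside of the foot plate; x points horizontally the way pads are pushed in
- bed: sloping bed of the holder. Origin: middle of the low front edge of its floor (64 mm wide), 70 mm above the table, 90 mm before the holder's origin. x runs up the slope, 30 degrees above level, away from the robot; z stands square to the floor; y across. Bed x, y, z below are in this frame. A pad fully home has its middle at x = 90, y = 0 mm, lengthways along x
- pile (a point): point on the bed floor, x = 90 mm, under the middle of the pile of like pads (160 x 64 mm) that lie on the bed, front ends at bed x = 4 to 10 mm. The pile's top is at bed z = 25 to 32 mm, different each run and not measured: feel for it. Its topmost pad is loose, held only by the arm. Before bed x = 68 mm nothing stands beside the pile
- stop (a point): middle of the face of the end stop, a steel plate across the bed at bed x = 170 mm, reaching up to bed z = 50 mm; this point is at bed z = 30 mm
- mouth (a point): middle of the gap between the two upright side cheeks where it narrows, bed x = 88, z = 30 mm. The cheeks are 4 mm plates from bed x = 88 to 200 mm, as high as bed z = 50 mm, 68 mm apart inside (2 mm free each side of a pad). In front of them, from bed x = 68 mm, they flare out to about 85 mm apart
- clip: sprung steel hold-down arm, 34 mm wide, smooth (friction 0.3). Origin on its hinge, bed x = 200, z = 64 mm. It reaches down-slope along its own -x to a round foot that presses on the pile with 2 to 3 N
- clip_foot (a point): underside of the arm's foot, near bed x = 104 mm. In front of it a flat tongue 45 mm long bends up, 23 to 27 degrees off the pile, to near bed x = 58 mm, its tip 18 to 21 mm clear of the pile. A pad slid along the pile under the tongue lifts the arm by itself (push of up to 10 N while it rises, then 3 to 5 N)
- jar: amber glass jar, round, 68 mm across, 85 mm tall; bystander; origin: centre of its underside, z up
- bottle: white squeeze bottle, 60 mm across, 190 mm tall; bystander; origin: centre of its underside, z up
- bun_a: half bun, 104 mm across, 30 mm tall; bystander; origin: centre of its underside
- clamshells: stack of paper food boxes, 135 x 135 mm, 97 mm tall; bystander; origin: centre of its underside
There are look-alikes about, which are no part of the job. There is more than one size of the pad; the job needs the smallest.

How it is judged:
By the outcome, as a careful person would: the job done as asked, in the order asked, and still so for the second after the job is handed in, with the robot touching nothing.
It also fails if it takes over 54 s, if anything falls off the work surface, if the arm or the gripper's body presses on something with over 40 N, if the wrist force passes 120 N, or if a joint passes its speed limit or range.

## Working session

There is one attempt and no reset: what is moved stays moved. The work goes in short steps, Python scripts to look and compute and a tool call to move; the robot and the scene stay as the last step left them, time stands still between calls to the robot, and variables do not carry over. Pictures are saved under pics/ and viewed, and the job is handed in when it is done.

Besides the shell and the picture viewer there is one more tool, called after "Call:" by a JSON object that holds its "method" and its "body". carry_out: Moves the arm, as the interface text tells. Its arguments: {"type":"object","properties":{"increments":{"type":"string"},"squeeze":{"type":"number"}},"required":["increments"]}

```bash
ls; mkdir -p pics; python3 - <<'E'
from bench import r
import cv2,numpy as np
s=r.read_state();print(s);print(r.pinch_z)
for n in("scene","top"):
    p,d=r.camera(n);cv2.imwrite(f"pics/{n}0.png",p);np.savez(f"{n}0.npz",p=p,d=d,**r.camera_model(n));print(r.camera_model(n))
E
```

```text
pics
{'time': 0.0, 'joint_positions': array([-1.21259544,  0.33282714, -0.06471434,  1.46094104,  0.02159244,
        1.34990232, -0.08848804]), 'joint_vel': array([ 0.00035906,  0.00182057, -0.00069541,  0.00012701,  0.00010769,
       -0.0016888 ,  0.001004  ]), 'joint_torque': array([ 2.48177048e-04, -6.23255110e+01,  2.47579609e-02, -3.89908004e+01,
       -6.14424027e-02,  3.95639974e-02,  1.16321853e-04]), 'ee_pos': array([0.23214109, 0.5798712 , 0.22178205]), 'eef_rot': array([ 8.28137013e-01,  5.60525298e-01, -5.57089337e-04,  4.09308579e-04]), 'ft_force': array([-0.01426304,  0.60835888,  0.14795154]), 'torque': array([-0.00495253,  0.01870719, -0.03369651]), 'width': 0.08652874273822662}
0.0187
{'K': array([[493.57590463,   0.        , 321.46106544],
       [  0.        , 493.57590463, 195.41503142],
       [  0.        ,   0.        ,   1.        ]]), 'extrinsics': array([[-0.44502274,  0.5218157 , -0.72777959,  1.70649328],
       [ 0.89543133,  0.27067622, -0.35346444,  0.58884375],
       [ 0.01254933, -0.80897636, -0.5877072 ,  1.09905287],
       [ 0.        ,  0.        ,  0.        ,  1.        ]])}
{'K': array([[402.60530393,   0.        , 319.81441262],
       [  0.        , 402.60530393, 208.99757866],
       [  0.        ,   0.        ,   1.        ]]), 'extrinsics': array([[-0.00816484, -0.99827771,  0.05809429,  0.4716329 ],
       [-0.99991624,  0.00873406,  0.00955105,  0.0227135 ],
       [-0.010042  , -0.05801144, -0.99826541,  1.34660027],
       [ 0.        ,  0.        ,  0.        ,  1.        ]])}
```

View pics/scene0.png

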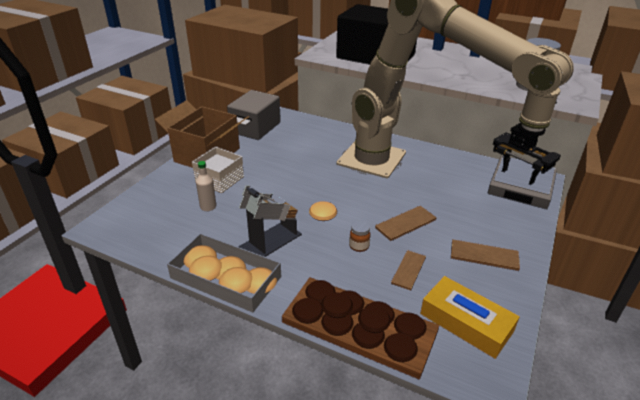

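View pics/top0.png

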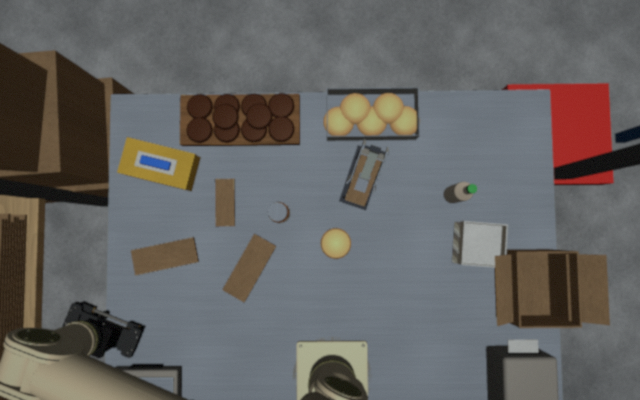

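The top view shows three brown pads, at about (225,202), (165,255) and (250,268). The first looks smallest. The holder is at about (364,176), next to the bun, jar and bottle. Next I'll measure them.

```bash
cat > h.py <<'E'
import numpy as np,cv2
def cloud(z):
    d=z['d'];K=z['K'];T=z['extrinsics'];v,u=np.mgrid[0:400,0:640]
    P=np.stack([(u-K[0,2])/K[0,0]*d,(v-K[1,2])/K[1,1]*d,d],-1)
    return P@T[:3,:3].T+T[:3,3]
E
python3 - <<'E'
from h import *
z=np.load('top0.npz');W=cloud(z);p=z['p']
for (u,v) in((225,202),(165,255),(250,268),(364,176),(336,243),(278,212),(465,190),(480,243),(20,20)): print(u,v,W[v,u].round(4))
hsv=cv2.cvtColor(p,cv2.COLOR_BGR2HSV)
print(hsv[202,225],hsv[255,165],hsv[268,250],hsv[220,300])
m=((hsv[...,0]<25)&(hsv[...,1]>60)).astype(np.uint8)
n,l,st,c=cv2.connectedComponentsWithStats(m)
for i in range(1,n):
    if 200<st[i,4]<5000 :
        q=W[l==i]; q=q[(q[:,2]>-.01)&(q[:,2]<.04)]
        if len(q)<100: continue
        print(c[i].round(),st[i,4],cv2.minAreaRect((q[:,:2]*1000).astype(np.float32)),np.median(q[:,2]).round(4),q.mean(0).round(4))
for (n,x0,x1,y0,y1) in(("top",325,400,135,215),):
    cv2.imwrite("pics/hold.png",cv2.resize(p[y0:y1,x0:x1],None,fx=7,fy=7,interpolation=cv2.INTER_CUBIC))
z=np.load('scene0.npz');p=z['p']
cv2.imwrite("pics/hold2.png",cv2.resize(p[175:265,230:310],None,fx=6,fy=6,interpolation=cv2.INTER_CUBIC))
E
```

```text
225 202 [0.5754 0.3512 0.012 ]
165 255 [0.4011 0.5498 0.0111]
250 268 [0.3565 0.267  0.0138]
364 176 [ 0.6377 -0.0978  0.1588]
336 243 [ 0.4368 -0.0165  0.0306]
278 212 [0.5367 0.1661 0.086 ]
465 190 [ 0.5926 -0.3931  0.1644]
480 243 [ 0.4341 -0.4708  0.0639]
20 20 [ 1.6315  1.6555 -0.7509]
[ 17 101 109] [ 17 102 105] [ 16  99 108] [103  32 128]
[371. 116.] 1890 ((869.1162109375, -133.40274047851562), (304.5586853027344, 147.60751342773438), 89.62854766845703) 0.0329 [ 0.836  -0.1364  0.0314]
[159. 164.] 2257 ((651.3447875976562, 565.9439697265625), (105.40203094482422, 276.39129638671875), 10.453455924987793) 0.0192 [0.6664 0.4909 0.019 ]
[225. 202.] 840 ((575.9617919921875, 353.6746520996094), (155.21273803710938, 59.6154670715332), 0.5338785648345947) 0.0105 [0.575  0.3533 0.0104]
[335. 244.] 431 ((436.2078857421875, -15.586669921875), (96.1459732055664, 95.71636962890625), 44.46597671508789) 0.0221 [ 0.4344 -0.014   0.0213]
[249. 268.] 1571 ((358.21978759765625, 270.91973876953125), (82.08139038085938, 209.1842803955078), 59.90327072143555) 0.0132 [0.3578 0.2708 0.0131]
[164. 256.] 1550 ((398.8895568847656, 551.8480834960938), (80.81140899658203, 211.7263641357422), 11.719244956970215) 0.0134 [0.3987 0.5513 0.0134]
```

View pics/hold.png

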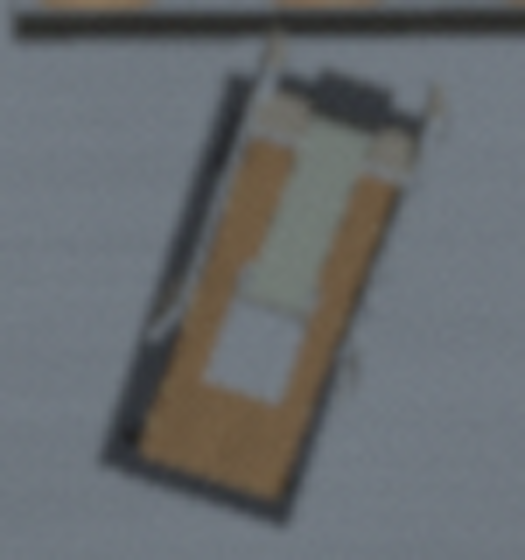

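View pics/hold2.png

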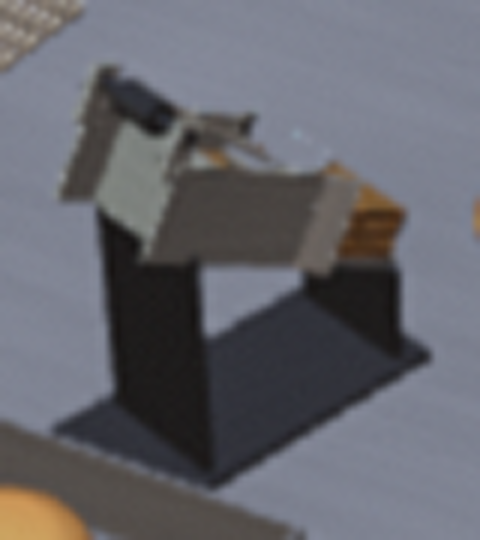

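```bash
cat >> h.py <<'E'
from scipy.spatial.transform import Rotation as Ro
def tool(yaw,tilt=0):
    """tool z down, tool x horizontal at heading yaw+90deg (left of heading); tilt: tool z leans forward along heading"""
    c,s=np.cos(np.radians(yaw)),np.sin(np.radians(yaw)); t=np.radians(tilt)
    f=np.array([c,s,0]); X=np.array([-s,c,0]); Z=np.cos(t)*np.array([0,0,-1.])+np.sin(t)*f
    return Ro.from_matrix(np.stack([X,np.cross(Z,X),Z],1))
def inc(st,pos,R):
    R0=Ro.from_quat(st['eef_rot']); 
    rv=(R0.inv()*R).as_rotvec(degrees=True); sh=R0.inv().apply(np.array(pos)-st['ee_pos'])
    print('t',st['time'],'pos',st['ee_pos'].round(4),'w',round(st['width'],4),'F',st['ft_force'].round(2))
    print('full turn',rv.round(2),'shift',sh.round(4))
    return rv,sh
E
python3 - <<'E'
from bench import r
print([a for a in dir(r) if a[0]!='_'])
from h import *
inc(r.read_state(),[.50,.353,.28],tool(0))
E
```

```text
['PlanningError', 'camera', 'camera_model', 'close_job', 'pinch_z', 'read_state']
t 0.1 pos [0.2322 0.5799 0.2218] w 0.0873 F [0.06 0.67 1.19]
full turn [-1.000e-02  7.000e-02 -2.182e+01] shift [-0.1112  0.333  -0.058 ]
```

Call:
{"method": "carry_out", "body": {"increments": "0 0 -4.4 -0.022 0.062 -0.012 0.087; 0 0 -8.8 -0.044 0.12 -0.024 0.087; 0 0 -13.2 -0.066 0.18 -0.036 0.087; 0 0 -17.6 -0.088 0.24 -0.048 0.087; 0 0 -21.8 -0.1 0.3 -0.058 0.087"}}

```text
time: 0.72
ee_pos: [0.4669, 0.3793, 0.2789]
eef_rot: [0.706, 0.708, -0.001, 0.0]
ft_force: [0.4, 1.0, 0.3]
width: 0.0868
```

```bash
python3 - <<'E'
from bench import r
from h import *
m=r.camera_model("wrist");p,d=r.camera("wrist");s=r.read_state()
cv2.imwrite("pics/w1.png",p);np.savez("w1.npz",p=p,d=d,**m)
R=Ro.from_quat(s['eef_rot']).as_matrix();T=np.eye(4);T[:3,:3]=R;T[:3,3]=s['ee_pos']
print((np.linalg.inv(T)@m['extrinsics']).round(3),m['K'])
inc(s,[.526,.353,.12],tool(0))
E
```

```text
[[ 1.     0.004  0.004  0.006]
 [-0.005  0.97   0.241 -0.074]
 [-0.003 -0.241  0.97  -0.16 ]
 [ 0.     0.     0.     1.   ]] [[350.93329472   0.         317.07546858]
 [  0.         350.93329472 195.3414911 ]
 [  0.           0.           1.        ]]
t 0.775 pos [0.4749 0.3721 0.2799] w 0.087 F [ 4.26 -6.7   0.48]
full turn [ 0.25  0.22 -0.22] shift [-0.0183  0.0504  0.1602]
```

View pics/w1.png

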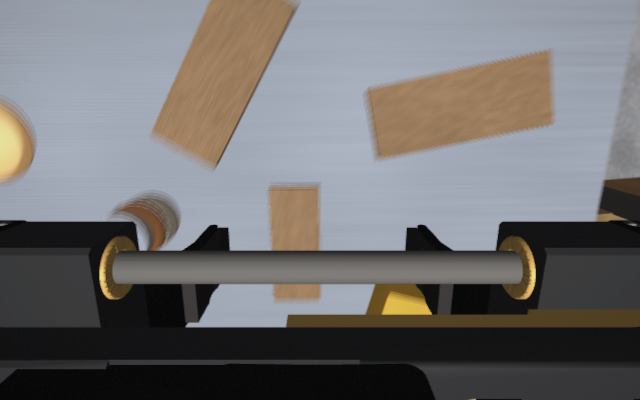

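The wrist view shows the small pad, its near edge at row ~186 and columns 268–320, partly hidden behind the gripper bar. The jar is at the left and the two larger pads are above. I'll go lower and look again once the arm has settled.

Call:
{"method": "carry_out", "body": {"increments": "0 0 0 -0.007 0.015 0.03 0.087; 0 0 0 -0.014 0.03 0.06 0.087; 0 0 0 -0.018 0.03 0.09 0.087; 0 0 0 -0.018 0.03 0.1 0.087; 0 0 0 -0.018 0.03 0.1 0.087"}}

```text
time: 1.4
ee_pos: [0.5048, 0.354, 0.18]
eef_rot: [0.708, 0.706, -0.0, 0.003]
ft_force: [0.3, -0.6, 0.8]
width: 0.0872
```

```bash
cat >> h.py <<'E'
def wshot(r,name):
    m=r.camera_model("wrist");s0=r.read_state();p,d=r.camera("wrist")
    cv2.imwrite(f"pics/{name}.png",p);np.savez(f"{name}.npz",p=p,d=d,**m);return dict(p=p,d=d,**m),s0
E
python3 - <<'E'
from bench import r
from h import *
z,s=wshot(r,"w2");s=r.read_state()
W=cloud(z);hsv=cv2.cvtColor(z['p'],cv2.COLOR_BGR2HSV)
m=(hsv[...,0]<25)&(hsv[...,1]>60)&(W[...,2]>0.004)&(W[...,2]<.02)&(abs(W[...,1]-.353)<.06)&(W[...,0]>.46)
m=m.astype(np.uint8);n,l,st,c=cv2.connectedComponentsWithStats(m)
i=1+np.argmax(st[1:,4]);q=W[l==i];print(st[i],q.min(0),q.max(0),np.median(q[:,2]))
for x in np.arange(.49,.62,.01):
    k=q[abs(q[:,0]-x)<.005]
    if len(k): print(round(x,3),k[:,1].min().round(4),k[:,1].max().round(4),len(k))
inc(s,[.526,.353,.12],tool(0))
E
```

```text
[ 283  165   66   86 5460] [0.49364796 0.32027295 0.00401961] [0.58107472 0.38438482 0.01193581] 0.008879634105179363
0.49 0.3214 0.3829 97
0.5 0.3203 0.3831 694
0.51 0.3211 0.3832 663
0.52 0.3207 0.3834 644
0.53 0.3207 0.3837 624
0.54 0.3213 0.3838 608
0.55 0.3209 0.384 621
0.56 0.3216 0.3842 573
0.57 0.3214 0.3844 591
0.58 0.3212 0.3844 345
t 1.45 pos [0.5052 0.3543 0.181 ] w 0.0871 F [-0.31  0.24  0.3 ]
full turn [ 0.28  0.18 -0.19] shift [-0.0011  0.0205  0.0611]
```

View pics/w2.png

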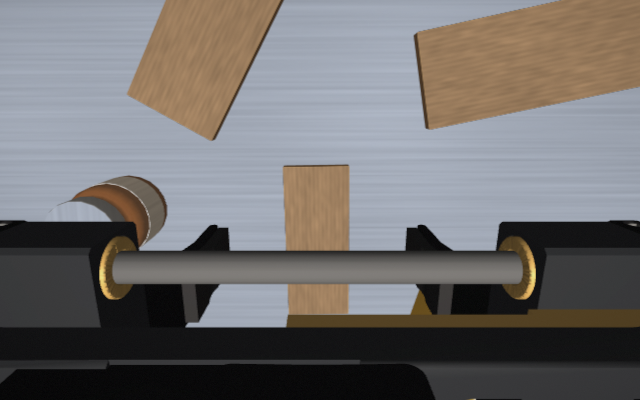

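The picture now shows the small pad squarely between the fingers, near edge at row 165 and columns 283–349. I'll go down and grip it 30 mm from the near end.

Call:
{"method": "carry_out", "body": {"increments": "0.2 0.1 0.7 -0.002 0.01 0.05 0.087; 0.2 0.1 0.7 -0.002 0.02 0.1 0.087; 0.2 0.1 0.7 -0.002 0.02 0.14 0.087; 0.2 0.1 0.7 -0.002 0.02 0.16 0.087; 0.2 0.1 0.7 -0.002 0.02 0.16 0.087"}}

```text
time: 2.08
ee_pos: [0.5258, 0.352, 0.0211]
eef_rot: [0.712, 0.702, -0.0, 0.001]
ft_force: [-0.4, -0.2, 0.5]
width: 0.0875
```

```bash
python3 - <<'E'
from bench import r
from h import *
inc(r.read_state(),[.525,.3522,.0035],tool(0.9))
E
```

```text
t 2.075 pos [0.5258 0.352  0.0211] w 0.0875 F [-0.44 -0.25  0.47]
full turn [ 0.04  0.09 -1.77] shift [ 0.0002 -0.0008  0.0176]
```

Call:
{"method": "carry_out", "body": {"increments": "0 0 -1.8 0 -0.001 0.009 0.087; 0 0 -1.8 0 -0.001 0.0175 0.087; 0 0 -1.8 0 -0.001 0.0175 0.087; 0 0 -1.8 0 -0.001 0.0175 0.055; 0 0 -1.8 0 -0.001 0.0175 0.055", "squeeze": 30}}

```text
time: 2.7
ee_pos: [0.525, 0.3522, 0.004]
eef_rot: [0.701, 0.713, -0.0, 0.001]
ft_force: [-0.2, 0.3, 0.2]
width: 0.0745
```

Call:
{"method": "carry_out", "body": {"increments": "0 0 0 0 0 0 0.055; 0 0 0 0 0 0 0.055; 0 0 0 0 0 0 0.055; 0 0 0 0 0 -0.01 0.055; 0 0 0 0 0 -0.02 0.055", "squeeze": 30}}

```text
time: 3.32
ee_pos: [0.5249, 0.3522, 0.0248]
eef_rot: [0.701, 0.713, -0.0, 0.001]
ft_force: [1.2, 0.6, -1.6]
width: 0.0638
```

```bash
python3 - <<'E'
from bench import r
from h import *
inc(r.read_state(),[.525,.3522,.22],tool(0.9))
E
```

```text
t 3.325 pos [0.5249 0.3522 0.0248] w 0.0638 F [ 1.23  0.57 -1.57]
full turn [0.07 0.08 0.03] shift [-0.0003  0.0003 -0.1952]
```

Call:
{"method": "carry_out", "body": {"increments": "0 0 0 0 0 -0.06 0.055; 0 0 0 0 0 -0.12 0.055; 0 0 0 0 0 -0.18 0.055; 0 0 6 -0.05 0.015 -0.21 0.055; 0 0 12 -0.1 0.03 -0.24 0.055"}}

```text
time: 3.95
ee_pos: [0.5564, 0.252, 0.2672]
eef_rot: [0.773, 0.635, 0.001, 0.001]
ft_force: [-0.2, -0.8, -2.1]
width: 0.0634
```

```bash
python3 - <<'E'
from bench import r
from h import *
inc(r.read_state(),[.71,-.12,.32],tool(-18))
E
```

```text
t 3.95 pos [0.5564 0.252  0.2672] w 0.0634 F [-0.18 -0.8  -2.07]
full turn [ 0.15 -0.02  6.81] shift [-0.3351  0.223  -0.0522]
```

Call:
{"method": "carry_out", "body": {"increments": "0 0 1 -0.05 0.033 -0.01 0.055; 0 0 2 -0.1 0.066 -0.02 0.055; 0 0 3 -0.15 0.1 -0.03 0.055; 0 0 4 -0.2 0.133 -0.04 0.055; 0 0 5 -0.25 0.166 -0.05 0.055"}}

```text
time: 4.58
ee_pos: [0.6709, -0.0271, 0.3189]
eef_rot: [0.8, 0.6, 0.001, 0.001]
ft_force: [0.6, -0.3, -0.9]
width: 0.0634
```

Call:
{"method": "carry_out", "body": {"increments": "0 0 1 -0.043 0.029 0 0.055; 0 0 1.8 -0.085 0.057 0 0.055; 0 0 1.8 -0.085 0.057 0 0.055; 0 0 1.8 -0.085 0.057 0 0.055; 0 0 1.8 -0.085 0.057 0 0.055"}}

```text
time: 5.2
ee_pos: [0.702, -0.1229, 0.3196]
eef_rot: [0.808, 0.589, 0.002, 0.001]
ft_force: [-0.7, 0.6, 0.1]
width: 0.0634
```

```bash
python3 - <<'E'
from bench import r
from h import *
z,s=wshot(r,"w3");inc(r.read_state(),[.71,-.12,.32],tool(-18))
E
```

```text
t 5.25 pos [ 0.702  -0.1229  0.3195] w 0.0631 F [ 0.1   0.18 -0.86]
full turn [ 0.21 -0.11  0.13] shift [ 0.0053  0.0068 -0.0004]
```

View pics/w3.png

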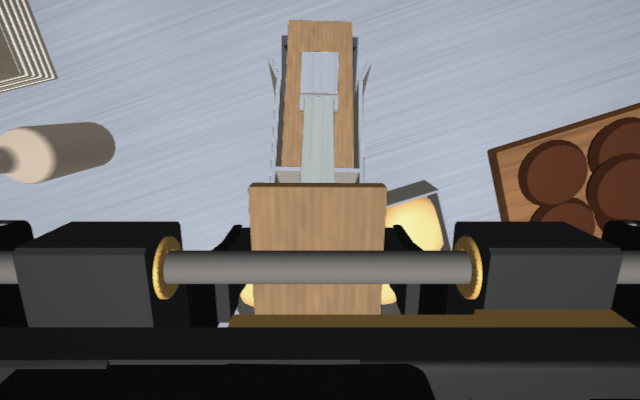

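The wrist view shows the pile (columns 285–352, rows 20–170), the clip tongue (row ~75), the cheeks with their flares (columns ~272 and ~365) and the held pad (rows 183–315). I'll fit the holder frame to it.

```bash
cat > fit.py <<'E'
from h import *
z=np.load('w3.npz');W=cloud(z);p=z['p'];hsv=cv2.cvtColor(p,cv2.COLOR_BGR2HSV)
vv,uu=np.mgrid[0:400,0:640]
br=(hsv[...,0]<25)&(hsv[...,1]>60)&(uu>275)&(uu<362)&(vv<168)&(vv>15)
q=W[br]
# robust plane
A=q.copy();k=np.ones(len(q),bool)
for _ in range(6):
    c=q[k].mean(0);n=np.linalg.svd(q[k]-c,full_matrices=False)[2][2];n*=np.sign(n[2]);e=(q-c)@n;k=abs(e)<.003
print('normal',n,'slope',np.degrees(np.arccos(n[2])),'head',np.degrees(np.arctan2(-n[1],-n[0])),k.sum(),len(q),e[k].std())
q=q[k]
# edges: per image row
L=[];Rr=[]
for v in range(22,166,2):
    us=np.where(br[v]&(abs((W[v]-c)@n)<.003))[0]
    if len(us)>5: L.append(W[v,us[0]]);Rr.append(W[v,us[-1]])
def line(P):
    P=np.array(P)[:,:2];vx,vy,x0,y0=cv2.fitLine(P.astype(np.float32),cv2.DIST_HUBER,0,.001,.001).ravel()
    if vx<0:vx,vy=-vx,-vy
    return np.degrees(np.arctan2(vy,vx)),np.array([x0,y0])
a,b=line(L),line(Rr);print('L',a,'R',b)
E
python3 - <<'E'
from fit import *
yaw=np.mean([a[0],b[0]]);f=np.array([np.cos(np.radians(yaw)),np.sin(np.radians(yaw))]);lat=np.array([-f[1],f[0]])
print('yaw',yaw,'lat L,R',a[1]@lat,b[1]@lat,'width',(a[1]-b[1])@lat)
s=q[:,:2]@f; print('pile along range',np.percentile(s,[0,.5,99.5,100]))
# front edge height
fr=q[s<np.percentile(s,3)];print('front edge',fr.mean(0))
# cheeks: points by lateral for grey
g=(uu>262)&(uu<375)&(vv<182)&(vv>50)&(W[...,2]>.09)
P=W[g];S=P[:,:2]@f;T=P[:,:2]@lat-(a[1]+b[1])@lat/2
for s0 in np.arange(S.min(),S.max(),.01):
    m=(abs(S-s0)<.005)&(abs(T)>.0335)&(abs(T)<.05)
    for sg in(1,-1):
        t=T[m&(np.sign(T)==sg)];zz=P[m&(np.sign(T)==sg),2]
        if len(t)>3: print(round(s0,3),sg,np.percentile(t,[5,50,95]).round(4),zz.max().round(4),len(t))
cv2.imwrite("pics/crop3.png",cv2.resize(p[10:190,250:390],None,fx=3.3,fy=3.3,interpolation=cv2.INTER_CUBIC))
E
```

```text
normal [-0.471495    0.16545391  0.86620867] slope 29.978992281824315 head -19.336655617687786 5754 5924 0.0006654725120065828
L (np.float32(-19.495363), array([ 0.6174405 , -0.12623382], dtype=float32)) R (np.float32(-18.938704), array([ 0.6367108, -0.0665896], dtype=float32))
yaw -19.217033 lat L,R 0.084029034 0.14669256 width -0.062663525
pile along range [0.5544065  0.5551688  0.68772603 0.68875217]
front edge [ 0.56287786 -0.0747978   0.09864116]
0.595 1 [0.0427 0.0441 0.0462] 0.1496 11
0.595 -1 [-0.0453 -0.0434 -0.042 ] 0.1498 13
0.605 1 [0.0385 0.0422 0.0456] 0.1537 72
0.605 -1 [-0.0454 -0.0418 -0.0382] 0.1554 78
0.615 1 [0.0343 0.0386 0.0456] 0.1607 104
0.615 -1 [-0.0449 -0.0382 -0.0343] 0.1599 105
0.625 1 [0.034  0.0349 0.0447] 0.1664 94
0.625 -1 [-0.0445 -0.0354 -0.0338] 0.1661 97
0.635 1 [0.034  0.0342 0.0372] 0.1717 103
0.635 -1 [-0.0376 -0.0342 -0.0338] 0.1719 107
0.645 1 [0.034  0.0342 0.0378] 0.1778 114
0.645 -1 [-0.0373 -0.0341 -0.0339] 0.1781 109
0.655 1 [0.0339 0.0342 0.0376] 0.1828 118
0.655 -1 [-0.0374 -0.0341 -0.0339] 0.1839 113
0.665 1 [0.0339 0.0341 0.0375] 0.1889 123
0.665 -1 [-0.0376 -0.0342 -0.0339] 0.1893 121
0.675 1 [0.0338 0.034  0.0373] 0.1945 126
0.675 -1 [-0.0376 -0.0342 -0.034 ] 0.1949 124
0.685 1 [0.0338 0.034  0.0371] 0.201 117
0.685 -1 [-0.0374 -0.0345 -0.034 ] 0.2009 119
0.695 1 [0.0337 0.0344 0.0369] 0.2047 56
0.695 -1 [-0.0376 -0.0349 -0.034 ] 0.205 74
```

View pics/crop3.png

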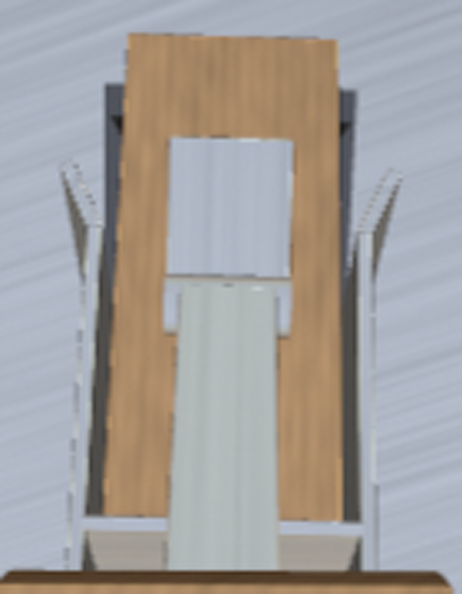

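```bash
python3 - <<'E'
from fit import *
yaw=-19.35;f=np.array([np.cos(np.radians(yaw)),np.sin(np.radians(yaw))]);lat=np.array([-f[1],f[0]])
for u in(283,290,298,340,350):
    print(u,[(v,*(np.array([W[v,u,:2]@f,W[v,u,:2]@lat,W[v,u,2]])*1000).round(1)) for v in range(162,182,2)])
# lateral centre from cheeks
g=(uu>262)&(uu<375)&(vv<182)&(vv>50)&(W[...,2]>.09);P=W[g];S=P[:,:2]@f;T=P[:,:2]@lat
for lo in(.63,.65,.67):
    m=(S>lo)&(S<lo+.02);t=T[m]-.1154
    print(lo,np.median(t[(t>.03)&(t<.0355)]),np.median(t[(t<-.03)&(t>-.0355)]), )
print('plane at s', [(s,(c[2]-(n[:2]@(f*s+lat*.1154-c[:2]))/n[2]).round(4)) for s in(.56,.6,.65)])
# foot plate
fp=(W[...,2]<.012)&(W[...,2]>.003)&(hsv[...,2]<80)&(uu>255)&(uu<380)&(vv<180)
q2=W[fp];print(fp.sum(),np.percentile(q2[:,:2]@f,[0,1,2]),np.percentile(q2[:,:2]@lat,[1,99]))
# tongue
tg=(uu>302)&(uu<338)&(vv>50)&(vv<97);t=W[tg];tt=(t-c)@n
ts=t[:,:2]@f
for v in(50,52,54,56,60,70,80,90,96): w=W[v,320];print(v,(w[:2]@f).round(4),((w-c)@n).round(4))
# held pad in tool frame
E
```

```text
normal [-0.471495    0.16545391  0.86620867] slope 29.978992281824315 head -19.336655617687786 5754 5924 0.0006654725120065828
L (np.float32(-19.495363), array([ 0.6174405 , -0.12623382], dtype=float32)) R (np.float32(-18.938704), array([ 0.6367108, -0.0665896], dtype=float32))
283 [(162, np.float64(685.2), np.float64(86.6), np.float64(173.9)), (164, np.float64(686.9), np.float64(86.6), np.float64(174.4)), (166, np.float64(684.8), np.float64(88.7), np.float64(197.0)), (168, np.float64(686.1), np.float64(88.9), np.float64(198.8)), (170, np.float64(688.0), np.float64(88.7), np.float64(197.3)), (172, np.float64(690.0), np.float64(88.5), np.float64(195.4)), (174, np.float64(692.4), np.float64(88.2), np.float64(191.8)), (176, np.float64(695.4), np.float64(87.6), np.float64(185.4)), (178, np.float64(697.9), np.float64(87.3), np.float64(181.6)), (180, np.float64(700.7), np.float64(86.9), np.float64(177.0))]
290 [(162, np.float64(685.4), np.float64(92.5), np.float64(171.3)), (164, np.float64(686.8), np.float64(92.8), np.float64(174.2)), (166, np.float64(688.3), np.float64(92.9), np.float64(1
[... 2123 characters left out ...]
, (174, np.float64(690.6), np.float64(143.9), np.float64(194.3)), (176, np.float64(693.0), np.float64(144.4), np.float64(190.4)), (178, np.float64(695.6), np.float64(144.9), np.float64(186.3)), (180, np.float64(698.3), np.float64(145.5), np.float64(181.5))]
0.63 0.032551656171025414 -0.032568020852615016
0.65 0.03313161130160998 -0.03260190262130981
0.67 0.03313111125152074 -0.03262787855493653
plane at s [(0.56, np.float64(0.101)), (0.6, np.float64(0.1241)), (0.65, np.float64(0.1529))]
10 [0.55320556 0.55330062 0.55339568] [0.07117446 0.15997455]
50 0.584 -0.0
52 0.59 0.0235
54 0.5916 0.022
56 0.5932 0.0207
60 0.5967 0.0198
70 0.6052 0.0154
80 0.6138 0.0114
90 0.6225 0.0076
96 0.6281 0.0157
```

```bash
python3 - <<'E'
from fit import *
y0=-19.217;f=np.array([np.cos(np.radians(y0)),np.sin(np.radians(y0))]);lat=np.array([-f[1],f[0]])
S=W[...,:2]@f;T=W[...,:2]@lat-.11536
off=(W-c)@n
g=(S>.633)&(S<.69)&(abs(T)<.045)&(abs(T)>.03)&(off>.015)&(uu>262)&(uu<375)&(vv<182)
for sg in(1,-1):
    m=g&(np.sign(T)==sg);xs=[];ts=[];to=[]
    for v in range(50,182):
        k=np.where(m[v])[0]
        if len(k)>1:
            t=abs(T[v,k]);xs.append(S[v,k].mean());ts.append(t.min());to.append(t.max())
    for w in(ts,to): print(sg,len(xs),np.polyfit(np.array(xs)-.66,w,1))
E
```

```text
normal [-0.471495    0.16545391  0.86620867] slope 29.978992281824315 head -19.336655617687786 5754 5924 0.0006654725120065828
L (np.float32(-19.495363), array([ 0.6174405 , -0.12623382], dtype=float32)) R (np.float32(-18.938704), array([ 0.6367108, -0.0665896], dtype=float32))
1 72 [-0.02969744  0.03374239]
1 72 [-0.00721789  0.03739111]
-1 72 [-0.02088534  0.03382269]
-1 72 [0.00293187 0.03754374]
```

```bash
python3 - <<'E'
from fit import *
from bench import r
s=r.read_state();R0=Ro.from_quat(s['eef_rot']);print(z['extrinsics'].round(4))
V=R0.inv().apply((W-s['ee_pos']).reshape(-1,3)).reshape(W.shape)
m=(hsv[...,0]<25)&(hsv[...,1]>60)&(uu>235)&(uu<400)&(vv>184)&(vv<250)&(abs(V[...,2])<.03)
n_,l,st,cc=cv2.connectedComponentsWithStats(m.astype(np.uint8));i=1+np.argmax(st[1:,4]);m=l==i
xl=[];
for v in range(186,250,4):
    k=np.where(m[v])[0]
    if len(k)>20: print(v,V[v,k[0]].round(4),V[v,k[-1]].round(4),((V[v,k[0]]+V[v,k[-1]])/2).round(4)[0])
print('near edge y',V[m][:,1].min()); 
k=V[m];print(np.linalg.lstsq(np.c_[k[:,:2],np.ones(len(k))],k[:,2],rcond=None)[0])
print(R0.as_matrix().round(4))
E
```

```text
normal [-0.471495    0.16545391  0.86620867] slope 29.978992281824315 head -19.336655617687786 5754 5924 0.0006654725120065828
L (np.float32(-19.495363), array([ 0.6174405 , -0.12623382], dtype=float32)) R (np.float32(-18.938704), array([ 0.6367108, -0.0665896], dtype=float32))
[[ 0.3077  0.9213  0.2379  0.6379]
 [ 0.9515 -0.2986 -0.0743 -0.1026]
 [ 0.0026  0.2492 -0.9684  0.4803]
 [ 0.      0.      0.      1.    ]]
186 [-0.0311 -0.0308 -0.0021] [ 0.0311 -0.0308 -0.0024] 0.0
190 [-0.0312 -0.0294 -0.0044] [ 0.0315 -0.0296 -0.0053] 0.0002
194 [-0.0312 -0.0276 -0.0046] [ 0.0318 -0.0275 -0.0043] 0.0003
198 [-0.0314 -0.0255 -0.0039] [ 0.0318 -0.0256 -0.0047] 0.0002
202 [-0.0314 -0.0238 -0.0048] [ 0.0319 -0.0237 -0.0046] 0.0003
206 [-0.0318 -0.0214 -0.0029] [ 0.0315 -0.0219 -0.005 ] -0.0002
210 [-0.0313 -0.0197 -0.0038] [ 0.0324 -0.0195 -0.0033] 0.0005
214 [-0.0313 -0.0178 -0.004 ] [ 0.0319 -0.0177 -0.0039] 0.0003
218 [-0.0311 -0.0163 -0.0054] [ 0.0317 -0.0161 -0.0051] 0.0003
222 [-0.0314 -0.014  -0.0044] [ 0.032  -0.0138 -0.0041] 0.0003
226 [-0.0316 -0.0119 -0.0042] [ 0.032  -0.012  -0.0046] 0.0002
230 [-0.0324 -0.0094 -0.0027] [ 0.0326 -0.0091 -0.0021] 0.0001
234 [-0.0315 -0.0084 -0.0055] [ 0.0319 -0.0077 -0.0038] 0.0002
238 [-0.0313 -0.0069 -0.0068] [ 0.0316 -0.0064 -0.0056] 0.0001
242 [-0.0316 -0.0046 -0.006 ] [ 0.032  -0.0038 -0.0042] 0.0002
246 [-0.0313 -0.0033 -0.0077] [ 0.032  -0.002  -0.0047] 0.0003
near edge y -0.031451285711433345
[-0.00128818 -0.0064292  -0.00468329]
[[ 3.069e-01  9.517e-01  4.100e-03]
 [ 9.517e-01 -3.069e-01  7.000e-04]
 [ 2.000e-03  3.700e-03 -1.000e+00]]
```

```bash
cat >> h.py <<'E'
YAW=-19.45
_f0=np.array([np.cos(np.radians(-19.217)),np.sin(np.radians(-19.217))]);_P=_f0*.66+np.array([-_f0[1],_f0[0]])*.1153
F=np.array([np.cos(np.radians(YAW)),np.sin(np.radians(YAW)),0]);LAT=np.array([-F[1],F[0],0])
_O=np.r_[_P,0];_O=_O+F*(.563-_O@F);BO=_O+[0,0,.07]
BX=F*np.cos(np.pi/6)+np.array([0,0,.5]);BZ=np.array([0,0,np.cos(np.pi/6)])-F*.5
def bed(x,z,y=0): return BO+BX*x/1e3+BZ*z/1e3+LAT*y/1e3
def tobed(p): d=np.array(p)-BO; return np.array([d@BX,d@LAT,d@BZ])*1e3
TT=tool(YAW,30)
def rep(st):
    R=Ro.from_quat(st['eef_rot']);print('bed pos',tobed(st['ee_pos']).round(2),'rot err',(TT.inv()*R).as_rotvec(degrees=True).round(2),'Fbed',np.array([st['ft_force']@BX,st['ft_force']@LAT,st['ft_force']@BZ]).round(2),'w',round(st['width'],4),'t',st['time'],'jt',st['joint_positions'].round(2))
E
python3 - <<'E'
from bench import r
from h import *
s=r.read_state();rep(s);p=bed(-84,45);print(BO,p);inc(s,p+[0,0,.14],TT);inc(s,p,TT)
E
```

```text
bed pos [ 2.4587e+02 -1.6000e-01  1.4620e+02] rot err [29.79  0.53 -1.51] Fbed [-0.4   0.2  -0.76] w 0.0631 t 5.25 jt [-0.11  0.53  0.38  1.03 -0.19  1.61  1.47]
[ 0.57015743 -0.07622006  0.07      ] [ 0.48034676 -0.04450461  0.06697114]
t 5.25 pos [ 0.702  -0.1229  0.3195] w 0.0631 F [ 0.1   0.18 -0.86]
full turn [-29.79  -0.53   1.51] shift [ 0.0064 -0.2354  0.1117]
t 5.25 pos [ 0.702  -0.1229  0.3195] w 0.0631 F [ 0.1   0.18 -0.86]
full turn [-29.79  -0.53   1.51] shift [ 0.0061 -0.2359  0.2517]
```

Call:
{"method": "carry_out", "body": {"increments": "0 0 0.3 0 -0.05 0 0.055; -7 0 0.7 0 -0.1 0 0.055; -14 0 1 0 -0.15 0.02 0.055; -21 0 1.3 0.003 -0.19 0.05 0.055; -28 -0.5 1.5 0.006 -0.22 0.08 0.055"}}

```text
time: 5.88
ee_pos: [0.4944, -0.048, 0.2398]
eef_rot: [0.79, 0.561, 0.144, 0.2]
ft_force: [-0.6, 0.7, 0.1]
width: 0.0636
```

```bash
python3 - <<'E'
from bench import r
from h import *
s=r.read_state();rep(s);p=bed(-84,45);inc(s,p+[0,0,.05],TT)
E
```

```text
bed pos [ 14.89   1.4  187.46] rot err [ 1.42  0.25 -0.07] Fbed [-0.65  0.47  0.52] w 0.0636 t 5.875 jt [-0.37 -0.34  0.17  2.17  0.39  0.89  0.86]
t 5.875 pos [ 0.4944 -0.048   0.2398] w 0.0636 F [-0.62  0.72  0.12]
full turn [-1.42 -0.25  0.07] shift [-0.0018 -0.0714  0.101 ]
```

Call:
{"method": "carry_out", "body": {"increments": "-1 -0.2 0 -0.001 -0.017 0.03 0.055; -1.4 -0.2 0 -0.002 -0.034 0.06 0.055; -1.4 -0.2 0 -0.002 -0.052 0.08 0.055; -1.4 -0.2 0 -0.002 -0.071 0.1 0.055; -1.4 -0.2 0 -0.002 -0.071 0.1 0.055"}}

```text
time: 6.5
ee_pos: [0.4787, -0.0444, 0.1166]
eef_rot: [0.788, 0.559, 0.148, 0.21]
ft_force: [-0.8, -0.8, -0.5]
width: 0.0635
```

```bash
python3 - <<'E'
from bench import r
from h import *
s=r.read_state();rep(s);p=bed(-84,45);inc(s,p,TT)
p,d=r.camera("scene");cv2.imwrite("pics/s2.png",cv2.resize(p[130:290,200:440],None,fx=3,fy=3))
E
```

```text
bed pos [-60.58  -0.44  88.79] rot err [ 0.16  0.01 -0.18] Fbed [-0.73 -0.99 -0.19] w 0.0635 t 6.5 jt [-0.32 -0.23  0.12  2.39  0.53  0.59  0.65]
t 6.5 pos [ 0.4787 -0.0444  0.1166] w 0.0635 F [-0.84 -0.76 -0.52]
full turn [-0.16 -0.01  0.18] shift [ 0.0005 -0.0233  0.0439]
```

View pics/s2.png

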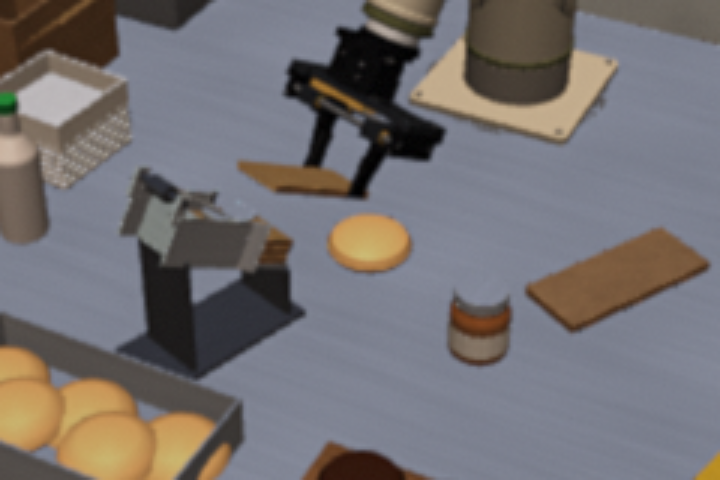

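The scene view shows the pad held nose-up in line with the bed, in front of the pile and clear above the bun. Next I'll lower it toward the pile.

```bash
python3 - <<'E'
from bench import r
from h import *
s=r.read_state();inc(s,bed(-79,40),TT)
E
```

```text
t 6.55 pos [ 0.48   -0.0443  0.1182] w 0.0633 F [ 0.96 -0.37  0.09]
full turn [-0.04 -0.06  0.13] shift [-0.     -0.0202  0.0496]
```

Call:
{"method": "carry_out", "body": {"increments": "0 0 0 0 -0.006 0.013 0.055; 0 0 0 0 -0.012 0.026 0.055; 0 0 0.1 0 -0.018 0.038 0.055; 0 0 0.1 0 -0.02 0.049 0.055; 0 0 0.1 0 -0.02 0.049 0.055"}}

```text
time: 7.18
ee_pos: [0.4872, -0.0469, 0.066]
eef_rot: [0.788, 0.558, 0.15, 0.211]
ft_force: [0.3, -0.1, -1.3]
width: 0.0637
```

```bash
python3 - <<'E'
from bench import r
from h import *
s=r.read_state();rep(s);inc(s,bed(-79,36),TT)
E
```

```text
bed pos [-7.820e+01 -3.000e-02  4.056e+01] rot err [ 0.03  0.04 -0.04] Fbed [-0.38  0.   -1.26] w 0.0637 t 7.175 jt [-0.22 -0.09  0.04  2.41  0.64  0.43  0.52]
t 7.175 pos [ 0.4872 -0.0469  0.066 ] w 0.0637 F [ 0.28 -0.1  -1.28]
full turn [-0.03 -0.04  0.04] shift [ 0.     -0.0008  0.0046]
```

Call:
{"method": "carry_out", "body": {"increments": "0 0 0 0 0 0.002 0.055; 0 0 0 0 0 0.004 0.055; 0 0 0 0 0 0.005 0.055; 0 0 0 0 0 0.006 0.055; 0 0 0 0 0 0.006 0.055"}}

```text
time: 7.8
ee_pos: [0.49, -0.0479, 0.0608]
eef_rot: [0.788, 0.558, 0.15, 0.211]
ft_force: [0.3, 0.4, -1.0]
width: 0.0635
```

```bash
python3 - <<'E'
from bench import r
from h import *
s=r.read_state();rep(s)
E
```

```text
bed pos [-7.819e+01 -1.000e-02  3.455e+01] rot err [ 0.03  0.04 -0.04] Fbed [-0.38  0.51 -0.98] w 0.0635 t 7.8 jt [-0.21 -0.07  0.04  2.41  0.66  0.42  0.5 ]
```

Now I'll feel for the pile in smaller steps.

Call:
{"method": "carry_out", "body": {"increments": "0 0 0 0 0 0.0005 0.055; 0 0 0 0 0 0.001 0.055; 0 0 0 0 0 0.0015 0.055; 0 0 0 0 0 0.0015 0.055; 0 0 0 0 0 0.0015 0.055"}}

```text
time: 8.43
ee_pos: [0.4907, -0.0482, 0.0595]
eef_rot: [0.788, 0.558, 0.149, 0.211]
ft_force: [-0.8, -0.3, 0.5]
width: 0.0637
```

```bash
python3 - <<'E'
from bench import r
from h import *
s=r.read_state();rep(s);print(s['torque'])
E
```

```text
bed pos [-7.821e+01  1.000e-02  3.306e+01] rot err [ 0.03  0.04 -0.04] Fbed [-0.34 -0.59  0.8 ] w 0.0637 t 8.425 jt [-0.21 -0.07  0.04  2.41  0.66  0.41  0.5 ]
[0.29394569 0.74014935 0.05543806]
```

Call:
{"method": "carry_out", "body": {"increments": "0 0 0 0 0 0.0005 0.055; 0 0 0 0 0 0.001 0.055; 0 0 0 0 0 0.001 0.055; 0 0 0 0 0 0.001 0.055; 0 0 0 0 0 0.001 0.055"}}

```text
time: 9.05
ee_pos: [0.4911, -0.0483, 0.0586]
eef_rot: [0.788, 0.558, 0.149, 0.211]
ft_force: [-1.7, 1.0, 1.4]
width: 0.0633
```

```bash
python3 - <<'E'
from bench import r
from h import *
s=r.read_state();rep(s);print(s['torque'])
E
```

```text
bed pos [-78.29   0.    32.05] rot err [ 0.04  0.03 -0.04] Fbed [-0.98  0.38  2.21] w 0.0633 t 9.05 jt [-0.21 -0.07  0.04  2.41  0.66  0.41  0.5 ]
[ 0.21906934  0.75326293 -0.03088819]
```

Call:
{"method": "carry_out", "body": {"increments": "0 0 0 0 0.004 -0.0003 0.055; 0 0 0 0 0.009 -0.0003 0.055; 0 0 0 0 0.014 -0.0003 0.055; 0 0 0 0 0.019 -0.0003 0.055; 0 0 0 0 0.024 -0.0003 0.055"}}

```text
time: 9.68
ee_pos: [0.5109, -0.0553, 0.071]
eef_rot: [0.788, 0.558, 0.149, 0.211]
ft_force: [-3.5, 1.2, 0.7]
width: 0.0634
```

```bash
python3 - <<'E'
from bench import r
from h import *
s=r.read_state();rep(s);print(s['torque'])
p,d=r.camera("scene");cv2.imwrite("pics/s3.png",cv2.resize(p[150:260,220:360],None,fx=5,fy=5))
E
```

```text
bed pos [-53.93   0.    32.35] rot err [ 0.04  0.03 -0.04] Fbed [-2.93 -0.01  2.45] w 0.0634 t 9.675 jt [-0.21 -0.05  0.07  2.36  0.6   0.43  0.59]
[ 0.30270982  0.9785728  -0.07506606]
```

View pics/s3.png

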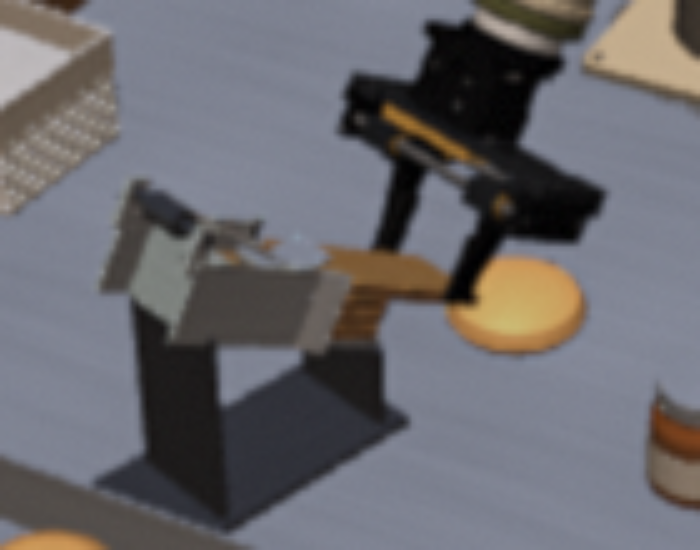

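The pad's nose is now on the pile under the tongue, and the fingers are clear in front. I'll keep sliding it in.

Call:
{"method": "carry_out", "body": {"increments": "0 0 0 0 0.004 -0.0003 0.055; 0 0 0 0 0.008 -0.0004 0.055; 0 0 0 0 0.012 -0.0004 0.055; 0 0 0 0 0.016 -0.0004 0.055; 0 0 0 0 0.02 -0.0004 0.055"}}

```text
time: 10.35
ee_pos: [0.5249, -0.0609, 0.0797]
eef_rot: [0.789, 0.559, 0.147, 0.21]
ft_force: [-17.4, 6.2, 3.2]
width: 0.0635
```

```bash
python3 - <<'E'
from bench import r
from h import *
s=r.read_state();rep(s);print(s['torque'])
E
```

```text
bed pos [-36.54  -0.66  32.24] rot err [ 0.3  -0.08 -0.08] Fbed [-14.37   0.05  12.01] w 0.0635 t 10.35 jt [-0.2  -0.03  0.08  2.32  0.55  0.44  0.66]
[1.22441372 3.39047366 0.08132976]
```

Call:
{"method": "carry_out", "body": {"increments": "0 0 0 0 -0.001 -0.0005 0.055; 0 0 0 0.0005 -0.002 -0.001 0.055; -0.2 0 0 0.0006 -0.002 -0.001 0.055; -0.3 0.1 0.1 0.0006 -0.002 -0.001 0.055; -0.3 0.1 0.1 0.0006 -0.002 -0.001 0.055"}}

```text
time: 10.98
ee_pos: [0.5233, -0.0595, 0.0798]
eef_rot: [0.788, 0.558, 0.15, 0.211]
ft_force: [0.1, -0.4, 4.8]
width: 0.0635
```

```bash
python3 - <<'E'
from bench import r
from h import *
s=r.read_state();rep(s);print(s['torque'])
p,d=r.camera("scene");cv2.imwrite("pics/s4.png",cv2.resize(p[150:260,220:360],None,fx=5,fy=5))
z,s=wshot(r,"w4")
E
```

```text
bed pos [-38.18   0.16  33.35] rot err [-0.03  0.04  0.01] Fbed [ 2.6  -0.31  4.04] w 0.0635 t 10.975 jt [-0.2  -0.04  0.08  2.33  0.56  0.44  0.64]
[-0.08648667  0.12787481 -0.04624726]
```

View pics/s4.png

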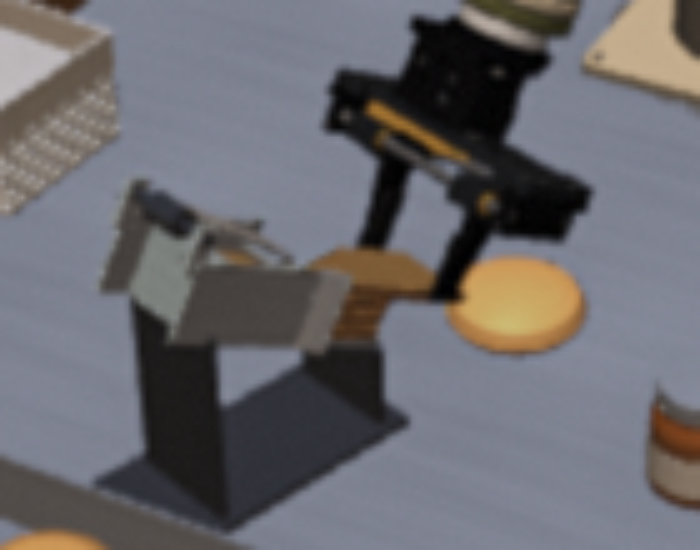

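View pics/w4.png

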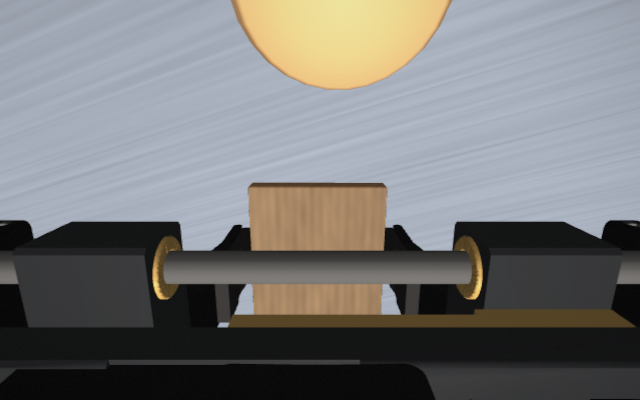

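The pad hasn't slipped in the grip (near edge still at row 183, columns 249–386), and the clip arm is lifting. I'll push on with the tail slightly higher.

Call:
{"method": "carry_out", "body": {"increments": "0 0 0 0 0.003 -0.0004 0.055; 0 0 0 0 0.006 -0.0004 0.055; 0 0 0 0 0.009 -0.0004 0.055; 0 0 0 0 0.012 -0.0004 0.055; 0 0 0 0 0.015 -0.0004 0.055"}}

```text
time: 11.7
ee_pos: [0.5313, -0.0633, 0.0842]
eef_rot: [0.789, 0.559, 0.146, 0.209]
ft_force: [-16.2, 6.3, 6.7]
width: 0.0633
```

```bash
python3 - <<'E'
from bench import r
from h import *
s=r.read_state();rep(s);print(s['torque'])
E
```

```text
bed pos [-28.37  -0.8   32.75] rot err [ 0.43 -0.14 -0.08] Fbed [-11.7    0.54  14.44] w 0.0633 t 11.7 jt [-0.2  -0.02  0.09  2.3   0.53  0.45  0.69]
[1.10616598 3.04195886 0.03749539]
```

Call:
{"method": "carry_out", "body": {"increments": "-0.2 0.1 0.1 0.0004 0.004 -0.001 0.055; -0.4 0.1 0.1 0.0008 0.008 -0.0016 0.055; -0.4 0.1 0.1 0.0008 0.011 -0.0018 0.055; -0.4 0.1 0.1 0.0008 0.014 -0.0018 0.055; -0.4 0.1 0.1 0.0008 0.016 -0.0018 0.055"}}

```text
time: 12.32
ee_pos: [0.5435, -0.0671, 0.0932]
eef_rot: [0.789, 0.558, 0.149, 0.211]
ft_force: [-1.9, 0.2, -1.4]
width: 0.0633
```

```bash
python3 - <<'E'
from bench import r
from h import *
s=r.read_state();rep(s);print(s['torque'])
E
```

```text
bed pos [-12.83  -0.23  34.14] rot err [ 0.09 -0.07  0.01] Fbed [-2.35 -0.41 -0.31] w 0.0633 t 12.325 jt [-0.2  -0.02  0.1   2.27  0.5   0.46  0.73]
[ 0.46497955  1.27103637 -0.01447282]
```

The rise is over and the push has dropped to about 2 N. I'll keep going.

Call:
{"method": "carry_out", "body": {"increments": "0 0 0 0.0001 0.004 0 0.055; 0 0 0 0.0002 0.008 0 0.055; 0 0 0 0.0003 0.013 0.0002 0.055; 0 0 0 0.0003 0.018 0.0003 0.055; 0 0 0 0.0003 0.023 0.0003 0.055"}}

```text
time: 12.95
ee_pos: [0.5629, -0.0736, 0.1046]
eef_rot: [0.789, 0.558, 0.149, 0.211]
ft_force: [-1.5, 0.2, -3.3]
width: 0.0634
```

```bash
python3 - <<'E'
from bench import r
from h import *
s=r.read_state();rep(s);print(s['torque'])
E
```

```text
bed pos [10.57  0.08 33.82] rot err [ 0.09 -0.07  0.01] Fbed [-2.91 -0.33 -2.15] w 0.0634 t 12.95 jt [-0.19  0.01  0.11  2.22  0.46  0.48  0.79]
[0.45952963 1.21021193 0.05869152]
```

Call:
{"method": "carry_out", "body": {"increments": "0 0 0 0 0.004 0.0003 0.055; 0 0 0 0 0.008 0.0005 0.055; 0 0 0 0 0.013 0.0005 0.055; 0 0 0 0 0.018 0.0005 0.055; 0 0 0 0 0.022 0.0005 0.055"}}

```text
time: 13.58
ee_pos: [0.5802, -0.0796, 0.1147]
eef_rot: [0.789, 0.558, 0.148, 0.21]
ft_force: [-12.2, 4.5, 4.6]
width: 0.0635
```

```bash
python3 - <<'E'
from bench import r
from h import *
s=r.read_state();rep(s);print(s['torque'])
E
```

```text
bed pos [31.56  0.19 33.43] rot err [ 0.2  -0.1  -0.01] Fbed [-9.    0.16 10.46] w 0.0635 t 13.575 jt [-0.18  0.03  0.12  2.17  0.41  0.5   0.85]
[ 0.67574512  2.57529065 -0.15868057]
```

```bash
python3 - <<'E'
from bench import r
from h import *
z,s=wshot(r,"w5");s=r.read_state();rep(s)
W=cloud(z);hsv=cv2.cvtColor(z['p'],cv2.COLOR_BGR2HSV);vv,uu=np.mgrid[0:400,0:640]
B=((W-BO)@np.stack([BX,LAT,BZ],1))*1000
m=(hsv[...,0]<25)&(hsv[...,1]>60)&(uu>235)&(uu<400)&(vv>150)&(vv<245)
for v in range(150,248,4):
    k=np.where(m[v])[0]
    if len(k)>10: print(v,k[0],k[-1],np.median(B[v,k],0).round(1),B[v,k[0],1].round(1),B[v,k[-1],1].round(1))
p,d=r.camera("scene");cv2.imwrite("pics/s5.png",cv2.resize(p[150:260,220:360],None,fx=5,fy=5))
E
```

```text
bed pos [32.46  0.21 33.47] rot err [ 0.14 -0.08 -0.  ] Fbed [-3.79 -0.57  2.95] w 0.0635 t 13.625 jt [-0.18  0.03  0.12  2.16  0.41  0.5   0.85]
182 253 349 [-0.5 -7.9 30. ] -30.4 15.4
186 249 385 [-0.3  0.1 38. ] -31.1 31.1
190 248 386 [ 1.5  0.1 38.5] -60.3 31.7
194 249 386 [ 3.4  0.3 38.4] -31.0 31.4
198 249 385 [ 5.3  0.1 38.4] -31.2 31.3
202 249 385 [ 7.2  0.1 38.5] -31.4 31.5
206 249 385 [ 9.1  0.4 38.5] -31.6 31.4
210 249 385 [11.   0.1 38.5] -31.6 31.5
214 250 385 [12.9  0.2 38.7] -31.2 31.6
218 250 385 [14.9  0.3 38.6] -31.3 31.7
222 250 384 [16.8  0.1 38.5] -31.3 31.5
226 250 384 [18.9  0.1 38.3] -31.3 31.5
230 249 385 [20.8  0.1 38.5] -32.4 32.3
234 250 384 [22.8  0.1 38.5] -31.5 31.9
238 250 384 [24.8  0.1 38.4] -31.3 31.9
242 250 384 [26.8  0.1 38.5] -31.3 31.9
```

View pics/w5.png

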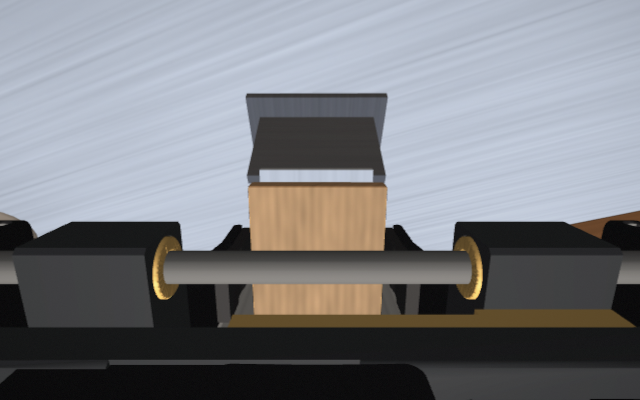

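View pics/s5.png

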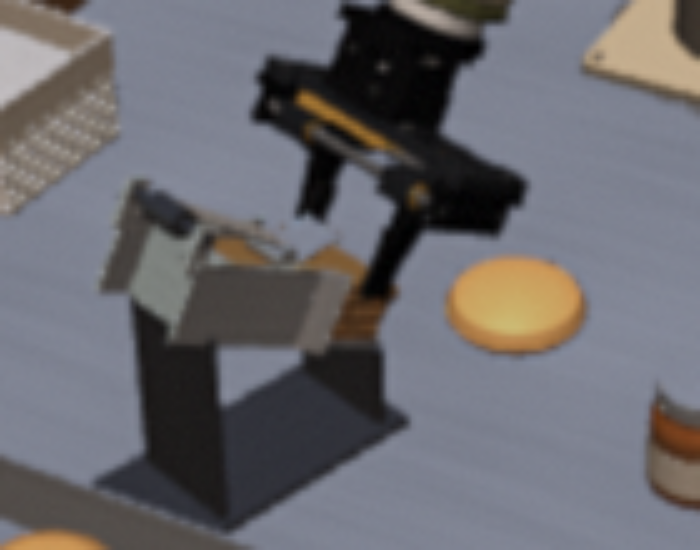

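The pad is straight (edges ±31.5 mm) and its trailing end is at bed x ≈ −1, so about 10 mm remain. I'll go gently.

Call:
{"method": "carry_out", "body": {"increments": "0 0 0 0 0.0015 0 0.055; 0 0 0 0 0.003 0 0.055; 0 0 0 0 0.0045 -0.0003 0.055; 0 0 0 0 0.006 -0.0003 0.055; 0 0 0 0 0.0075 -0.0003 0.055"}}

```text
time: 14.3
ee_pos: [0.5872, -0.082, 0.1193]
eef_rot: [0.789, 0.558, 0.148, 0.211]
ft_force: [-0.9, 1.1, -3.5]
width: 0.0638
```

```bash
python3 - <<'E'
from bench import r
from h import *
s=r.read_state();rep(s);print(s['torque'])
E
```

```text
bed pos [40.3   0.2  33.71] rot err [ 0.11 -0.07  0.01] Fbed [-2.86  0.75 -2.43] w 0.0638 t 14.3 jt [-0.17  0.04  0.12  2.15  0.4   0.5   0.87]
[ 0.37016231  1.08727343 -0.00514568]
```

Call:
{"method": "carry_out", "body": {"increments": "0 0 0 0 0.0007 0 0.055; 0 0 0 0 0.0014 0 0.055; 0 0 0 0 0.002 0 0.055; 0 0 0 0 0.0026 0 0.055; 0 0 0 0 0.003 0 0.055"}}

```text
time: 14.92
ee_pos: [0.5875, -0.0822, 0.1192]
eef_rot: [0.789, 0.558, 0.147, 0.209]
ft_force: [-16.6, 6.5, 3.3]
width: 0.0636
```

```bash
python3 - <<'E'
from bench import r
from h import *
s=r.read_state();rep(s);print(s['torque'])
E
```

```text
bed pos [40.5   0.1  33.44] rot err [ 0.37 -0.14 -0.03] Fbed [-13.77   0.55  11.8 ] w 0.0636 t 14.925 jt [-0.17  0.04  0.12  2.14  0.39  0.51  0.88]
[1.28108493 3.62175495 0.02897237]
```

Call:
{"method": "carry_out", "body": {"increments": "-0.2 0 0 0 0.001 0 0.055; -0.3 0.1 0 0 0.002 -0.0003 0.055; -0.3 0.1 0 0 0.002 -0.0003 0.055; -0.3 0.1 0 0 0.002 -0.0003 0.055; -0.3 0.1 0 0 0.002 -0.0003 0.055"}}

```text
time: 15.55
ee_pos: [0.5874, -0.0822, 0.1192]
eef_rot: [0.789, 0.558, 0.147, 0.21]
ft_force: [-11.4, 5.3, 0.7]
width: 0.0637
```

```bash
python3 - <<'E'
from bench import r
from h import *
s=r.read_state();rep(s)
z,s=wshot(r,"w6");s=r.read_state();rep(s)
W=cloud(z);hsv=cv2.cvtColor(z['p'],cv2.COLOR_BGR2HSV)
B=((W-BO)@np.stack([BX,LAT,BZ],1))*1000
for v in range(160,192,2): print(v,B[v,270].round(1),B[v,317].round(1),B[v,360].round(1))
p=z['p'];cv2.imwrite("pics/w6c.png",cv2.resize(p[80:230,220:410],None,fx=4,fy=4))
E
```

```text
bed pos [40.43  0.08 33.46] rot err [ 0.26 -0.09 -0.06] Fbed [-10.47   1.16   6.82] w 0.0637 t 15.55 jt [-0.17  0.04  0.12  2.14  0.39  0.51  0.88]
bed pos [40.44  0.06 33.45] rot err [ 0.26 -0.09 -0.06] Fbed [-10.22   0.84   6.79] w 0.0635 t 15.6 jt [-0.17  0.04  0.12  2.14  0.39  0.51  0.88]
160 [  2.3 -26.5  -1.1] [ 2.4 -0.1 -1.7] [ 2.1 23.8  0.3]
162 [  3.3 -26.5  -0.4] [ 3.3 -0.1 -0.4] [ 3.2 23.9  0.2]
164 [  4.5 -26.5  -0.7] [ 4.6 -0.1 -1. ] [ 4.2 23.8  1.1]
166 [  5.8 -26.7  -1.4] [ 5.6 -0.1 -0.7] [ 5.5 23.9  0.1]
168 [  4.7 -24.9  11.7] [ 4.8 -0.1 11.3] [ 4.6 22.5 12. ]
170 [  4.8 -24.1  17.5] [ 4.7 -0.1 17.8] [ 4.7 21.8 18.1]
172 [  4.7 -23.3  23.7] [ 4.6 -0.1 24.3] [ 5.  21.4 22.2]
174 [  4.8 -22.7  28.6] [ 4.8 -0.1 28.6] [ 4.8 20.6 28.3]
176 [  5.6 -22.6  29.4] [ 5.9 -0.1 28.1] [ 5.7 20.6 28.8]
178 [  6.6 -22.6  29.2] [ 6.7 -0.1 29.1] [ 6.7 20.7 28.6]
180 [  7.7 -22.8  28.7] [ 7.7 -0.1 28.7] [ 7.8 20.8 28. ]
182 [  8.3 -22.5  30.7] [ 8.4 -0.1 30.1] [ 8.4 20.5 29.9]
184 [  8.4 -22.   34.8] [ 8.4 -0.1 34.8] [ 8.5 20.  34.2]
186 [  8.7 -21.6  37.7] [ 8.4 -0.1 38.8] [ 8.6 19.6 38.1]
188 [  9.4 -21.5  38.9] [ 9.6 -0.1 37.7] [ 9.5 19.6 38.3]
190 [ 10.3 -21.5  39. ] [10.2 -0.1 39.1] [10.4 19.6 38.4]
```

View pics/w6c.png

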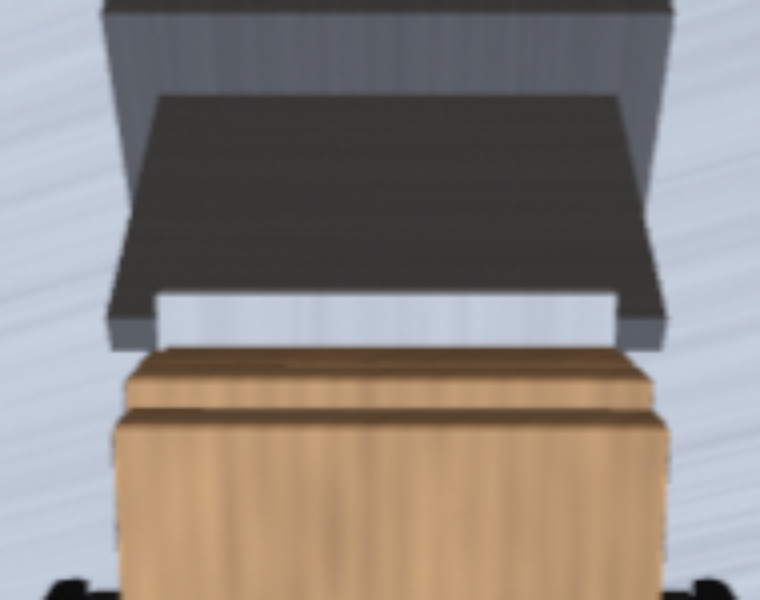

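The pad is stopped firmly (10–14 N with no creep), centred, and lies flat on the pile. By the camera its trailing end is at bed x ≈ 8.4, within calibration error of 10. I'll let go, lift clear and inspect.

Call:
{"method": "carry_out", "body": {"increments": "-0.1 0 0 0 0.0005 0 0.064; 0 0 0 0 0.0005 0 0.075; 0 0 0 0 0 0 0.087; 0 0 0 0 0 0 0.087; 0 0 0 0 0 0 0.087"}}

```text
time: 16.23
ee_pos: [0.5876, -0.0823, 0.1194]
eef_rot: [0.789, 0.558, 0.148, 0.21]
ft_force: [-0.1, 0.7, -0.5]
width: 0.0864
```

```bash
python3 - <<'E'
from bench import r
from h import *
s=r.read_state();rep(s)
E
```

```text
bed pos [40.71  0.09 33.52] rot err [ 0.24 -0.08 -0.05] Fbed [-0.54  0.6  -0.29] w 0.0864 t 16.225 jt [-0.17  0.04  0.12  2.14  0.39  0.51  0.88]
```

Call:
{"method": "carry_out", "body": {"increments": "0 0 0 0 0 -0.02 0.087; 0 0 0 0 0 -0.06 0.087; 0 0 0 0 0 -0.11 0.087; 0 0 0 0 0 -0.15 0.087; 0 0 0 0 0 -0.17 0.087"}}

```text
time: 16.85
ee_pos: [0.5081, -0.0535, 0.2696]
eef_rot: [0.789, 0.558, 0.149, 0.211]
ft_force: [0.9, 0.6, -0.3]
width: 0.0869
```

```bash
python3 - <<'E'
from bench import r
from h import *
s=r.read_state();rep(s);inc(s,[.64,-.1,.34],tool(YAW));inc(s,[.72,-.128,.30],tool(YAW))
E
```

```text
bed pos [ 42.56   0.73 205.92] rot err [ 0.06  0.02 -0.03] Fbed [ 0.35  0.9  -0.6 ] w 0.0869 t 16.85 jt [-0.21 -0.32  0.05  2.11  0.33  0.9   0.93]
t 16.85 pos [ 0.5081 -0.0535  0.2696] w 0.0869 F [ 0.87  0.65 -0.35]
full turn [ 2.994e+01 -1.000e-02  4.000e-02] shift [0.     0.1563 0.0088]
t 16.85 pos [ 0.5081 -0.0535  0.2696] w 0.0869 F [ 0.87  0.65 -0.35]
full turn [ 2.994e+01 -1.000e-02  4.000e-02] shift [2.000e-04 2.098e-01 8.580e-02]
```

Call:
{"method": "carry_out", "body": {"increments": "6 0 0 0 0.045 0 0.087; 14 0 0 0 0.09 0 0.087; 22 0 0 0 0.13 0.02 0.087; 30 0 0 0 0.17 0.04 0.087; 30 0 0 0 0.2 0.065 0.087"}}

```text
time: 17.48
ee_pos: [0.7042, -0.1223, 0.3128]
eef_rot: [0.816, 0.578, -0.001, -0.001]
ft_force: [0.7, 0.1, 0.1]
width: 0.0869
```

Call:
{"method": "carry_out", "body": {"increments": "0 0 0 0 0 0 0.087; 0 0 0 0 0 0 0.087; 0 0 0 0 0 0 0.087; 0 0 0 0 0 0 0.087; 0 0 0 0 0 0 0.087"}}

```text
time: 18.1
ee_pos: [0.7039, -0.1219, 0.314]
eef_rot: [0.816, 0.578, -0.0, -0.001]
ft_force: [-0.7, -0.3, -0.2]
width: 0.0867
```

```bash
python3 - <<'E'
from bench import r
from h import *
z,s=wshot(r,"w7");rep(s);print(s['ee_pos'])
p=z['p'];cv2.imwrite("pics/w7c.png",cv2.resize(p[0:220,230:410],None,fx=2.7,fy=2.7,interpolation=cv2.INTER_CUBIC))
W=cloud(z);B=((W-BO)@np.stack([BX,LAT,BZ],1))*1000
for u in (298,345):
  for v in range(150,200,2): print(u,v,B[v,u].round(1),p[v,u])
E
```

```text
bed pos [244.37   1.43 140.61] rot err [30.05  0.06 -0.11] Fbed [-0.64 -0.49  0.12] w 0.0867 t 18.1 jt [-0.08  0.53  0.33  1.03 -0.17  1.61  1.43]
[ 0.70389132 -0.12193168  0.31395994]
298 150 [149.8 -14.6  38.6] [127 134 142]
298 152 [151.5 -14.6  38.5] [128 131 136]
298 154 [153.5 -14.5  38.9] [134 139 146]
298 156 [165.6 -13.   64.2] [136 141 147]
298 158 [167.4 -13.   64.5] [139 143 149]
298 160 [169.6 -12.9  66. ] [144 145 147]
298 162 [171.8 -12.8  67.4] [147 148 151]
298 164 [172.9 -12.8  66.1] [151 152 155]
298 166 [175.1 -12.7  67.8] [154 155 157]
298 168 [176.5 -12.7  67.2] [163 162 161]
298 170 [178.5 -12.6  68.4] [165 163 163]
298 172 [180.6 -12.5  69.8] [166 164 163]
298 174 [181.6 -12.6  68.3] [169 167 165]
298 176 [183.5 -12.5  69.4] [171 169 166]
298 178 [184.6 -12.6  68. ] [172 170 168]
298 180 [186.7 -12.4  69.8] [171 168 166]
298 182 [188.  -12.5  69.1] [166 162 158]
298 184 [189.3 -12.5  68.1] [168 162 158]
298 186 [192.  -12.2  72.1] [53 54 56]
298 188 [193.7 -12.2  72.5] [69 71 72]
298 190 [195.1 -12.2  72.2] [81 79 77]
298 192 [197.  -12.1  73.6] [88 80 77]
298
[... 454 characters left out ...]
166 [163.8  24.9  38. ] [102 130 158]
345 168 [169.6  23.9  48.7] [184 172 165]
345 170 [171.5  23.8  49.3] [185 172 166]
345 172 [172.3  24.   46.8] [141 149 154]
345 174 [172.5  24.3  42.4] [139 145 151]
345 176 [172.5  24.7  37.6] [139 146 151]
345 178 [172.1  25.2  31. ] [140 149 152]
345 180 [172.6  25.5  27.1] [141 148 153]
345 182 [172.4  26.   21.1] [141 148 152]
345 184 [172.   26.5  14.1] [138 145 150]
345 186 [172.3  26.9   9. ] [139 145 151]
345 188 [172.7  27.3   4.1] [139 145 151]
345 190 [172.8  27.8  -2.1] [131 136 141]
345 192 [ 130.9   40.3 -151.2] [89 83 80]
345 194 [196.3  22.   66.3] [73 74 74]
345 196 [198.   21.9  66.8] [89 81 78]
345 198 [199.5  21.9  66.8] [89 81 77]
```

View pics/w7c.png

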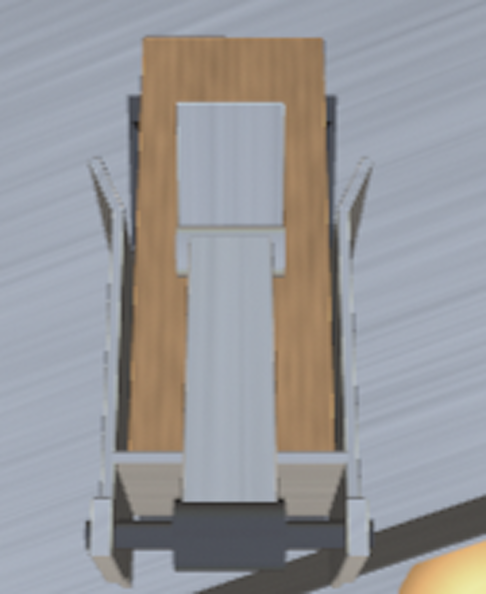

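```bash
python3 - <<'E'
from h import *
z=np.load("w7.npz");W=cloud(z);hsv=cv2.cvtColor(z['p'],cv2.COLOR_BGR2HSV);B=((W-BO)@np.stack([BX,LAT,BZ],1))*1000
br=(hsv[...,0]<25)&(hsv[...,1]>60)&(B[...,2]>35)&(B[...,2]<42)&(abs(B[...,1])<40)&(B[...,0]>-10)&(B[...,0]<175)
vv,uu=np.mgrid[0:400,0:640]
print('z',np.median(B[br],0))
for x in(15,40,70,100,130,155):
    k=B[br&(abs(B[...,0]-x)<4)];print(x,k[:,1].min().round(1),k[:,1].max().round(1),np.median(k[:,2]).round(2))
for y in(-25,-10,0,10,25):
    k=B[br&(abs(B[...,1]-y)<3)];print('front',y,k[:,0].min().round(1),k[:,0].max().round(1))
E
```

```text
z [89.79058899  5.18591985 38.46254335]
15 -31.1 31.7 38.51
40 -31.4 32.2 38.66
70 -31.4 32.4 38.45
100 -31.5 32.6 38.36
130 -31.4 32.5 38.36
155 -31.5 31.9 38.4
front -25 8.4 164.3
front -10 9.2 36.9
front 0 9.2 36.9
front 10 9.4 36.8
front 25 9.1 164.4
```

```bash
python3 - <<'E'
from bench import r
import cv2
p,d=r.camera("scene");cv2.imwrite("pics/s8.png",p)
E
```

```text
(no output)
```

View pics/s8.png

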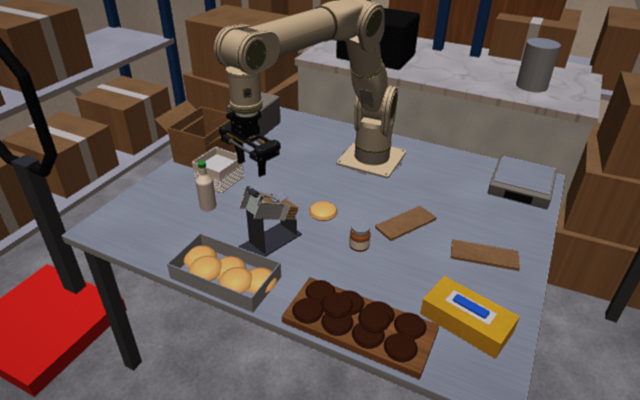

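The scene view shows the bun (323,210), jar (360,236), bottle (206,187) and boxes where they were. The pad is in the holder at (270,208) and the gripper is clear above it.

```bash
python3 - <<'E'
from bench import r
print(r.close_job(), r.read_state()['time'])
E
```

```text
the job is handed in; nothing more can be done
the job is handed in; nothing more can be done
```

I put the smallest pad back in the holder, on top of the pile and under the hold-down arm, then handed the job in at about 18 s. I gripped it by its sides near one end, felt for the pile top (bed z ≈ 28.5 mm) and slid it in until it stopped.

**Last checks:**
- **Pad position:** it lies flat (top at bed z ≈ 38.5 mm) and straight, with edges at about −31.5 and +32.3 mm between the cheeks.
- **Fully home:** it stopped dead under a 10–14 N push and did not creep. It did not move noticeably when I let go.
- **Bystanders:** the bun, jar, bottle and boxes look unmoved in the scene picture, and the gripper was well clear of everything.

**What did not quite agree:**
- **Front end:** the camera puts the pad's front end at bed x ≈ 8.4–9.4 mm, where fully home would be 10. That is inside the 2 mm calibration error and fits where I measured the stop plate. I could not see the contact itself, because the stop plate hides it.
- **Push force:** it peaked at about 14 N along the bed while the arm was lifting, with up to 14 N square to it, against the expected 10 N. I raised the pad's tail slightly and it then dropped to 2–3 N, apart from a brief 9 N before the pad reached the stop.

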